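Seat the bracket plate on the welding fixture's locating pins

ROBOT

A 6-joint arm with a two-finger parallel gripper is mounted at the origin on the work surface. World frame = base frame: x ahead of the robot, y to its left, z up, the work surface at z = 0. Lengths are in mm, angles in rad, forces in N, time in s.
With the tool pointing down it reaches from about 275 to 1000 mm from the base axis. Payload 8.4 kg.
Tool frame: the origin (TCP) lies on the mounting face of the last link; the fingertips stand 173 mm ahead of it and the grasp point (between the pads) lies 155 mm ahead of it; z points along the fingers, y is the direction in which the jaws open and shut (so a half turn about z gives the same grasp; the last joint's range is limited). The gripper opens to 85 mm and grips with 20 to 120 N. Pads are 22 mm wide; open, the fingers measure 114 mm over their backs; the gripper's body (76 mm by 85 mm) begins 54 mm behind the grasp point. The pads swing forward as they close: fully open they stand 13 mm farther back than shut.
Start: joints at [-1.191, 0.353, 1.633, -0, 1.155, -0.002], TCP at [232.869, -580.001, 404.681] pointing down, gripper open.
Joint ranges: [-2.63, 2.63], [-0.92, 2.1], [0.06, 2.66], [-1.3, 4.44], [0, 2.69], [-3.02, 3.02]. Speed limits (rad/s): [2.22, 2.22, 2.79, 3.14, 3.14, 3.14].

INTERFACE

Orientations are given as [roll, pitch, yaw] about the fixed x, y, z axes, in that order (R = Rz(yaw) Ry(pitch) Rx(roll)).
In Python, from rig import r, grab_frame, spotter gives the robot as it stands.
- The arm moves only by the tool apply_moves, never from a script. Its argument "motion" is text: rows parted by semicolons, each of 5 numbers parted by spaces: the opening, from -1 (shut) to 1 (fully open), then the shift along the tool's x, y, z as a fraction of full scale, then the turn about the tool's z as a fraction of full scale. In form: hand x y z twist; .... A call has 1 to 20 rows; each row is the pose to reach, as a shift and turn from the pose commanded when the call began, along the tool's axes at that moment, turning the shorter way round; what a row does not reach only later rows make up. Full scale, the value 1, is 1 m for a shift and pi rad for a turn. A row lasts 1/12 s, in which the tool goes at most 41.7 mm and 7.16 degrees, less where a joint would pass 70% of its speed; a pose out of reach is approached as far as the arm can. A call with a number of a shift or a turn outside -1 to 1 is refused whole. A call with a gripper value outside its range is refused whole. The fingers move at their own pace and stop on an object; "squeeze" is the grip in N (left out, the last holds). Time passes only in rows, so rows that repeat a pose let the fingers close. It gives the time, the measured TCP pose, the force and the opening at its end, in the units of the state.
- r.sense(): the state, without advancing time (a new reading comes with each control period).
- grab_frame(name): name is "scene" or "top" or "wrist"; returns a dict with "img" (384x512x3 uint8, red, green, blue), "fx", "fy", "cx", "cy" (pixels), "R" (3x3) and "t" (3): a world point X has camera coordinates R X + t. Camera axes: x right, y down, z forward; pixel columns grow to the right and rows downward; lengths in mm; the calibration is good to about 2 mm. A picture is of the moment at which its call begins. There is no depth.
- r.sign_off(): hands the job in, once; it reports no verdict.
Trained networks look in the newest picture that a camera, given by its name, has taken for a name from the list of things; names that differ only in an ending like _2 or _b are one class to them, and where a whole thing is asked for, a point or a joint stands for the part that bears it (a point fixed in the world has none). Each returns a list of dicts, best first, with "conf" (0 to 1); they miss things now and then, are a little off and sometimes report something else, mostly with a low value. They report only what shows in the picture. A call takes as long as a camera call. They do not tell look-alikes from the thing itself.
- spotter.boxes_of(query, camera): "point" ([x, y, z] in mm, in world coordinates, good to about 4 mm: the middle of the surface that is visible of it).
- spotter.place_of(query, camera): "point" ([x, y, z] in mm, in world coordinates, good to about 4 mm: a listed point, or the origin of a listed thing).
The state is a dict: "clock": time; "qpos": joint angles; "qvel": joint speeds; "joint_efforts": joint torques, N m; "eef_pos": TCP position; "tcp_rot": TCP orientation; "contact_force": force on the tool from outside, world axes, zero at the start; "wrist_torque": the same for the moment, N m; "opening": opening from 0.0 (shut) to 1.0 (fully open).
Only numpy, scipy, OpenCV 4.12 (cv2) and the standard library are available. Lean on these libraries where they do the work, as an engineer would, in place of code of your own. Each camera call takes 0.05 s, during which the arm holds its last target.

TASK

The bracket on the welding fixture lies out of place, its foot plate propped up on the two brass locating pins. With the fingertips against the plate, push it sideways until both of its holes drop over the pins and it lies flat on the fixture, then take the hand clear. Push only, do not lift or tip the plate; do not touch the short tube on it, which is only tacked, and leave everything else on the bench where it is.

Things in the scene. Friction and masses are not known exactly. Their poses are not given: they have to be found in the camera images.
- fixture: Welding fixture fixed to the bench: dark grey steel tooling plate 360 mm (its x) x 270 mm (its y) x 20 mm thick with small dark tapped holes. Origin: centre of its underside, on the bench; z up; top face 20 mm above the origin. Its -x side is the one nearer the robot (turned up to 26 degrees).
- seat (a point): Point on the fixture's top face where the origin of plate lies when the bracket is seated: (-10, 0, 20) mm in the fixture's frame. The seated plate has the fixture's yaw; white painted corner marks on the fixture frame its outline, 150 x 120 mm.
- clamp_left (a point): Foot of the left toggle clamp (steel, red handle, fixed, standing open), at (122, 98, 20) mm in the fixture's frame. It takes up x > 80, y > 60 mm of that frame, its handle reaches 40 mm past the fixture's corner, and it stands up to 110 mm above its top face.
- clamp_right (a point): Foot of the right clamp, at (122, -98, 20) mm in the fixture's frame: the mirror image of the left one.
- pin_left (a point): Centre of the tip of the left brass locating pin, at (25, 30, 29) mm in the fixture's frame. Each pin stands 9 mm above the fixture's top face: 10 mm diameter for the lowest 3.5 mm, then a bullet nose tapering to a 4 mm wide flat tip.
- pin_right (a point): Centre of the tip of the right pin, at (25, -30, 29) mm in the fixture's frame; same shape.
- plate: Bracket's loose foot plate, bright steel, 150 (its x) x 120 (its y) x 6 mm, 0.8 kg. Origin: centre of its underside, z up. At the start 15 to 32 mm too far to the fixture's -x side, up to 14 mm sideways and 6 degrees turned; +x end propped on the pin tips (tilt 4 degrees), -x edge on the fixture's top face. Slides at 3 to 8 N; its +x end drops 9 mm when both holes meet the pins.
- socket: Short black tube tacked upright on the foot plate, 34 mm outside diameter, 45 mm tall; axis at (-30, 0) mm of the plate's frame. Origin: centre of its underside, on the plate's top face. Not to be touched.
- hole_left (a point): Centre of the left hole (12 mm diameter) at the plate's underside, (35, 30, 0) mm in the plate's frame. It belongs on the left pin.
- hole_right (a point): Centre of the right hole (12 mm diameter) at the plate's underside, (35, -30, 0) mm in the plate's frame. It belongs on the right pin.
- spare_a: Loose spare tube, black, 34 mm diameter, 45 mm tall, standing on the far part of the fixture between the clamps. Origin: centre of its underside. Bystander.
- spare_b: Second spare tube, the same, beside it. Bystander.
- hammer: Hammer lying on the bench to the left. Origin: underside, on the handle line, 95 mm from the head, which is at its +x end. Bystander.
- brush: Wire brush with a wooden back, 270 mm long, lying on its side on the bench to the right. Origin: underside, middle of the wooden back. Bystander.
- can: Green can, 62 mm diameter, 150 mm tall, standing on the bench to the right. Origin: centre of its underside. Bystander.
- square: Red magnetic welding square (triangle with 100 mm legs, 16 mm thick) lying on the bench to the right. Origin: underside, near its middle. Bystander.
Mind the look-alikes: they are no part of the job. There is more than one size of the plate; the one meant has the size given above.

How it is judged:
By the outcome, as a careful person would: the job done as asked, in the order asked, and still so for the second after the job is handed in, with the robot touching nothing.
It also fails if it takes over 72 s, if anything falls off the work surface, if the arm or the gripper's body presses on something with over 40 N, if the wrist force passes 120 N, or if a joint passes its speed limit or range.

## Working session

There is one attempt and no reset: what is moved stays moved. The work goes in short steps, Python scripts to look and compute and a tool call to move; the robot and the scene stay as the last step left them, time stands still between calls to the robot, and variables do not carry over. Pictures are saved under pics/ and viewed, and the job is handed in when it is done.

Besides the shell and the picture viewer there is one more tool, called after "Request:" by a JSON object that holds its "name" and its "arguments". apply_moves: Moves the arm, as the interface text tells. Its arguments: {"type":"object","properties":{"motion":{"type":"string"},"squeeze":{"type":"number"}},"required":["motion"]}

```bash
ls; mkdir -p pics
python3 - <<'E'
from rig import r, grab_frame, spotter
import cv2
for c in ["scene","top","wrist"]:
    f=grab_frame(c); cv2.imwrite(f"pics/{c}0.png",cv2.cvtColor(f["img"],cv2.COLOR_RGB2BGR)); print(c,f["fx"],f["R"].round(3).tolist(),f["t"].round(0))
    for q in ["fixture","seat","plate","socket","pin_left","pin_right","hole_left","hole_right","clamp_left","clamp_right","spare_a","hammer","can"]:
        d=spotter.place_of(q,c); print(q,[(x["conf"],[round(v) for v in x["point"]]) for x in d[:3]])
print(r.sense())
E
```

```text
pics
scene 431.6667408048285 [[0.395, 0.919, 0.006], [0.723, -0.306, -0.619], [-0.567, 0.249, -0.785]] [-191. -370. 1686.]
fixture [(0.98, [583, -99, -3])]
seat [(0.7, [566, -106, 20])]
plate [(0.84, [289, 210, 1]), (0.79, [541, -109, 29]), (0.75, [529, 197, -2])]
socket [(0.56, [506, -118, 31]), (0.43, [532, 220, 6]), (0.37, [287, 240, 8])]
pin_left [(0.89, [590, -64, 27]), (0.26, [611, -122, 30])]
pin_right [(0.85, [612, -126, 30]), (0.65, [579, -125, 29])]
hole_left [(0.88, [559, -66, 29]), (0.84, [562, 173, 2]), (0.69, [311, 183, 1])]
hole_right [(0.87, [261, 187, 4]), (0.86, [580, -125, 29]), (0.59, [508, 170, 4])]
clamp_left [(0.97, [662, 31, 21]), (0.5, [580, -124, 29])]
clamp_right [(0.76, [726, -162, 20]), (0.58, [581, -99, -2]), (0.45, [504, -118, 31])]
spare_a [(0.69, [712, -93, 19]), (0.58, [703, -35, 21])]
hammer [(0.77, [421, 536, -6])]
can [(0.6, [421, -562, 1]), (0.6, [585, -98, -2])]
top 434.2839894586904 [[-0.012, -1.0, -0.029], [-0.997, 0.014, -0.081], [0.081, 0.028, -0.996]] [  17.  547. 1469.]
fixture [(0.58, [577, -101, 2])]
seat [(0.96, [567, -105, 20])]
plate 
[... 934 characters left out ...]
]
spare_a []
hammer []
can []
{'clock': 2.1, 'qpos': array([-1.19143086e+00,  3.53005955e-01,  1.63341814e+00, -9.66939888e-06,
        1.15517295e+00, -2.39625670e-03]), 'qvel': array([-0.00168194,  0.00011918,  0.00011709,  0.00123439,  0.0003055 ,
       -0.0006371 ]), 'joint_efforts': array([-1.60872924e-04, -6.05161786e+01, -3.42436337e+01, -8.18705394e-05,
        1.19092143e-03, -2.06356020e-05]), 'eef_pos': array([ 232.84867374, -580.00683527,  404.66946934]), 'tcp_rot': array([-3.14158824e+00,  8.83562502e-06,  3.81765631e-01]), 'contact_force': array([-0.31557498, -0.27060804, -0.39594529]), 'wrist_torque': array([0.02475147, 0.0065328 , 0.01460812]), 'opening': 0.9988142363527965}
```

View pics.

View pics/scene0.png

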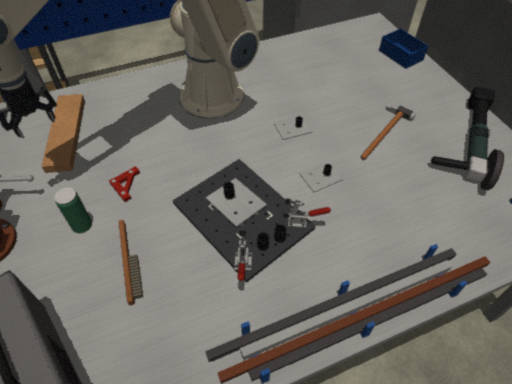

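View pics/top0.png

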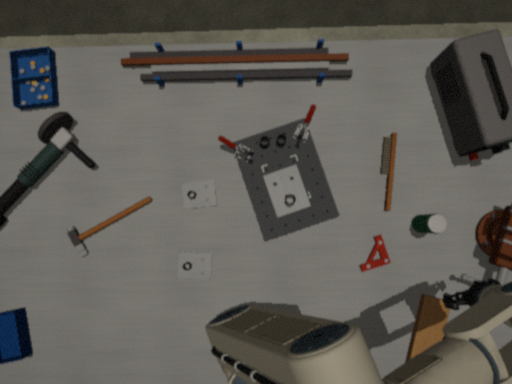

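Run:
```python
import cv2
a=cv2.imread('pics/top0.png'); 
cv2.imwrite('pics/top0c.png',cv2.resize(a[120:280,210:370],None,fx=3.7,fy=3.7,interpolation=cv2.INTER_CUBIC))
a=cv2.imread('pics/scene0.png'); 
cv2.imwrite('pics/scene0c.png',cv2.resize(a[130:290,170:370],None,fx=3.7,fy=3.7,interpolation=cv2.INTER_CUBIC))
```

```text
(no output)
```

View pics/top0c.png

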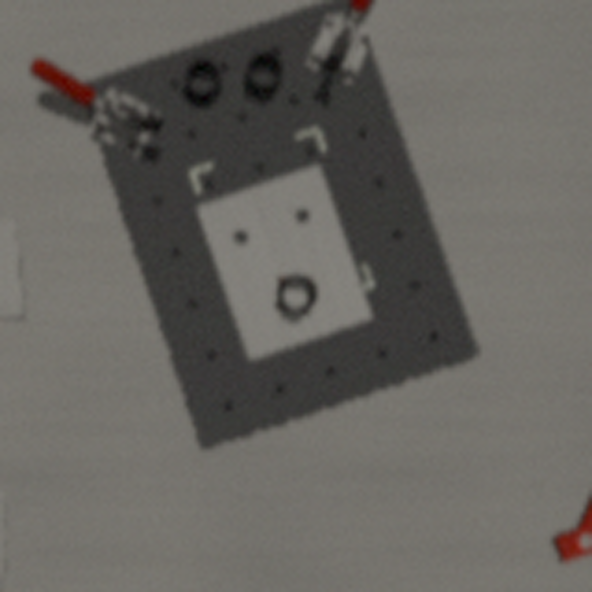

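View pics/scene0c.png

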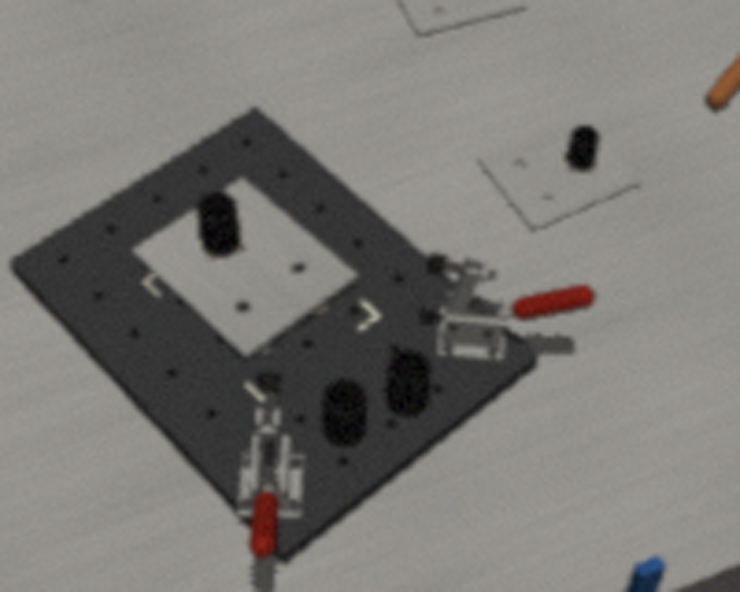

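Request:
{"name": "apply_moves", "arguments": {"motion": "0.2 0.51 -0.312 0 0.024;0.2 0.51 -0.312 0 0.024;0.2 0.51 -0.312 0 0.024;0.2 0.51 -0.312 0 0.024;0.2 0.51 -0.312 0 0.024;0.2 0.51 -0.312 0 0.024;0.2 0.51 -0.312 0 0.024;0.2 0.51 -0.312 0 0.024;0.2 0.51 -0.312 0 0.024;0.2 0.51 -0.312 0 0.024;0.2 0.51 -0.312 0 0.024;0.2 0.51 -0.312 0 0.024;0.2 0.51 -0.312 0.04 0.024;0.2 0.51 -0.312 0.04 0.024;0.2 0.51 -0.312 0.04 0.024;0.2 0.51 -0.312 0.04 0.024;0.2 0.51 -0.312 0.04 0.024;0.2 0.51 -0.312 0.04 0.024;0.2 0.51 -0.312 0.04 0.024;0.2 0.51 -0.312 0.04 0.024"}}

```text
clock: 3.77
eef_pos: [589.5, -101.5, 365.4]
tcp_rot: [3.141, -0.001, 0.305]
contact_force: [0.4, 0.4, -0.9]
opening: 0.6
```

Run:
```python
from rig import r, grab_frame, spotter
import cv2,numpy as np,pickle
s=r.sense(); print(s["clock"],s["eef_pos"],s["tcp_rot"],s["opening"],s["qvel"],s["contact_force"])
fr={c:grab_frame(c) for c in ["wrist","top","scene"]}
pickle.dump(fr,open("fr1.pkl","wb"))
f=fr["wrist"]; cv2.imwrite("pics/wrist1.png",cv2.resize(cv2.cvtColor(f["img"],cv2.COLOR_RGB2BGR),(768,576)))
print(-f["R"].T@f["t"])
```

```text
3.7667 [ 589.51423291 -101.50320835  365.37841213] [ 3.14103067e+00 -7.33332242e-04  3.05018153e-01] 0.6003255255130037 [-0.00036818  0.00201066 -0.00085288  0.00124487 -0.00164195  0.00207867] [ 0.35428558  0.3700191  -0.87278708]
[652.20820393 -83.00799535 334.05206262]
```

View pics/wrist1.png

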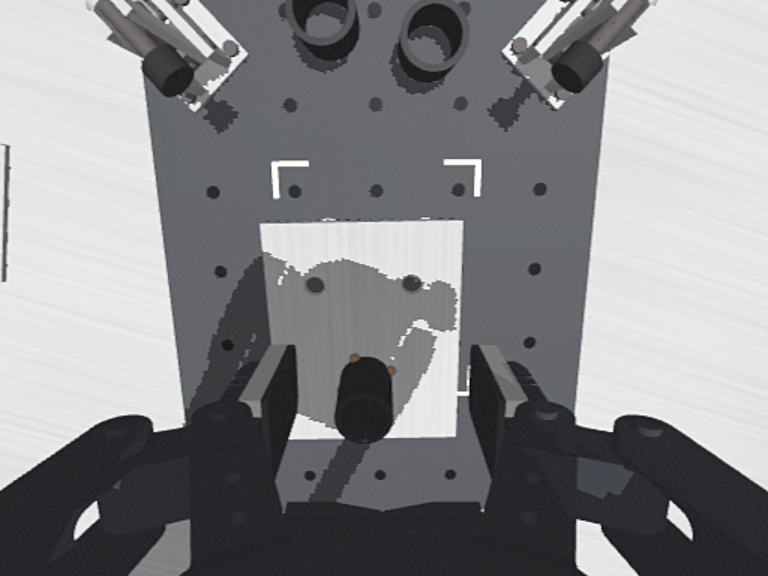

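```bash
cat > h.py <<'E'
import numpy as np
def ray(f,uv,z):
    uv=np.atleast_2d(uv).astype(float)
    d=np.c_[(uv[:,0]-f["cx"])/f["fx"],(uv[:,1]-f["cy"])/f["fy"],np.ones(len(uv))]@f["R"]
    c=-f["R"].T@f["t"]
    return c+d*((np.reshape(z,(-1,1))-c[2])/d[:,2:])
def proj(f,X):
    c=np.atleast_2d(X)@f["R"].T+f["t"]; return np.c_[f["fx"]*c[:,0]/c[:,2]+f["cx"],f["fy"]*c[:,1]/c[:,2]+f["cy"]]
E
python3 - <<'E'
import pickle,numpy as np,cv2
from h import *
fr=pickle.load(open("fr1.pkl","rb")); f=fr["wrist"]
g=f["img"].astype(float).mean(2)
# subpixel edges along rows for fixture left/right
def rowedge(row,u0,u1):
    p=cv2.GaussianBlur(g,(3,3),.7)[row,u0:u1]; d=np.abs(np.diff(p)); i=d.argmax()
    i0=max(i-2,0); w=d[i0:i+3]; return u0+.5+(w*np.arange(i0,i0+len(w))).sum()/w.sum()
def fitedge(rows,rng,z):
    P=ray(f,[(rowedge(r_,*rng(r_)),r_) for r_ in rows],z); 
    n=np.polyfit(P[:,0],P[:,1],1); res=P[:,1]-np.polyval(n,P[:,0]); 
    k=np.abs(res)<1.0; n=np.polyfit(P[k,0],P[k,1],1); return n,np.abs(res).max(),k.sum()
L=fitedge(range(100,220,3),lambda r_:(int(97+ (r_-60)*.145)-8,int(97+(r_-60)*.145)+8),20)
R=fitedge(range(60,220,3),lambda r_:(int(405-(r_-60)*.09)-8,int(405-(r_-60)*.09)+8),20)
print("fixL",L,np.arctan(L[0][0]),"fixR",R,np.arctan(R[0][0]))
PL=fitedge([r_ for r_ in range(152,170,1)],lambda r_:(168,184),26+6)
PR=fitedge(range(155,285,3),lambda r_:(299,315),28)
print(PL,PR,np.arctan(PR[0][0]))
pts={"holeL":(315,285,33),"holeR":(411,283,33),"pFL":(260,223,37),"pFR":(463,220,37),"pBR":(456,437,26),"pBL":(302,439,26),"mFLo":(272,162,20),"mFRo":(481,159,20),"mBRo":(469,395,20)}
# fixture frame from edges
yaw=(np.arctan(L[0][0])+np.arctan(R[0][0]))/2
for k,v in pts.items():
    P=ray(f,(v[0]/1.5,v[1]/1.5),v[2])[0]; print(k,P.round(1), (np.array([[np.cos(yaw),np.sin(yaw)],[-np.sin(yaw),np.cos(yaw)]])@P[:2]).round(1))
for e in (L,R):
    n=e[0]; x=580; print("edge y' at",(-np.sin(yaw)*x+np.cos(yaw)*np.polyval(n,x)))
E
```

```text
fixL (array([   0.32604563, -150.31721769]), np.float64(0.17729458548174648), np.int64(40)) 0.3151773438347758 fixR (array([ 3.26003320e-01, -4.32301978e+02]), np.float64(0.15027157005698655), np.int64(54)) 0.3151391003525932
(array([   0.34520527, -229.01289533]), np.float64(3.8666631551800776), np.int64(11)) (array([ 3.23407753e-01, -3.44513150e+02]), np.float64(6.2266014112888115), np.int64(17)) 0.31279109280527795
holeL [561.7 -68.2  33. ] [ 513.  -238.9]
holeR [ 580.7 -124.    33. ] [ 513.7 -297.9]
pFL [589.6 -27.4  37. ] [ 552.  -208.8]
pFR [ 627.2 -140.5   37. ] [ 552.7 -328. ]
pBR [ 484.9 -188.6   26. ] [ 402.6 -329.7]
pBL [451.7 -88.7  26. ] [ 402.  -224.3]
mFLo [624.  -22.2  20. ] [ 586.4 -214.5]
mFRo [ 663.6 -141.6   20. ] [ 587.  -340.3]
mBRo [ 514.7 -188.3   20. ] [ 430.9 -338.5]
edge y' at -142.90203073916612
edge y' at -411.0216238255558
```

Run:
```python
import cv2,pickle
f=pickle.load(open("fr1.pkl","rb"))["wrist"]["img"][:,:,::-1]
cv2.imwrite("pics/w1c.png",cv2.resize(f[95:300,160:330],None,fx=2.9*1.2,fy=2.9,interpolation=cv2.INTER_NEAREST))
```

```text
(no output)
```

View pics/w1c.png

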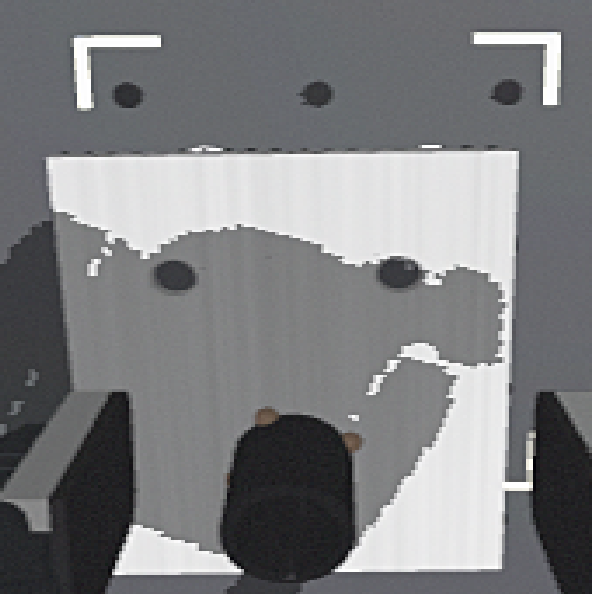

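```bash
python3 -c "
from rig import r;print(r.sense()['qpos'])"
```

```text
[-1.72533057e-01  3.51615032e-01  1.73046002e+00 -5.03499606e-05
  1.05882988e+00  1.09309608e+00]
```

Request:
{"name": "apply_moves", "arguments": {"motion": "0.2 -0.052 -0.107 0 0.497;0.2 -0.052 -0.107 0 0.497;0.2 -0.052 -0.107 0 0.497;0.2 -0.052 -0.107 0 0.497;0.2 -0.052 -0.107 0 0.497;0.2 -0.052 -0.107 0 0.497;0.2 -0.052 -0.107 0 0.497;0.2 -0.052 -0.107 0 0.497;0.2 -0.052 -0.107 0 0.497;0.2 -0.052 -0.107 0 0.497;0.2 -0.052 -0.107 0 0.497;0.2 -0.052 -0.107 0 0.497;0.2 -0.052 -0.107 0 0.497;0.2 -0.052 -0.107 0 0.497;0.2 -0.052 -0.107 0.04 0.497;0.2 -0.052 -0.107 0.08 0.497;0.2 -0.052 -0.107 0.12 0.497;0.2 -0.052 -0.107 0.12 0.497"}}

```text
clock: 5.42
eef_pos: [505.0, -14.3, 238.7]
tcp_rot: [3.132, 0.004, -1.253]
contact_force: [-1.8, -0.5, 0.0]
opening: 0.601
```

Run:
```python
from rig import r, grab_frame, spotter
import cv2,numpy as np,pickle
s=r.sense(); print(s["clock"],s["eef_pos"],s["tcp_rot"],s["opening"],s["qpos"],s["contact_force"])
f=grab_frame("wrist"); pickle.dump(f,open("fr2.pkl","wb"))
cv2.imwrite("pics/wrist2.png",cv2.resize(cv2.cvtColor(f["img"],cv2.COLOR_RGB2BGR),(768,576)))
```

```text
5.4167 [505.00768227 -14.2570112  238.74423966] [ 3.1316817   0.00360602 -1.25293866] 0.6012349555082316 [-3.11924667e-02  4.02850229e-01  2.01307571e+00 -1.71499069e-06
  7.36213274e-01  2.79252592e+00] [-1.83195506 -0.47896941  0.02421828]
```

View pics/wrist2.png

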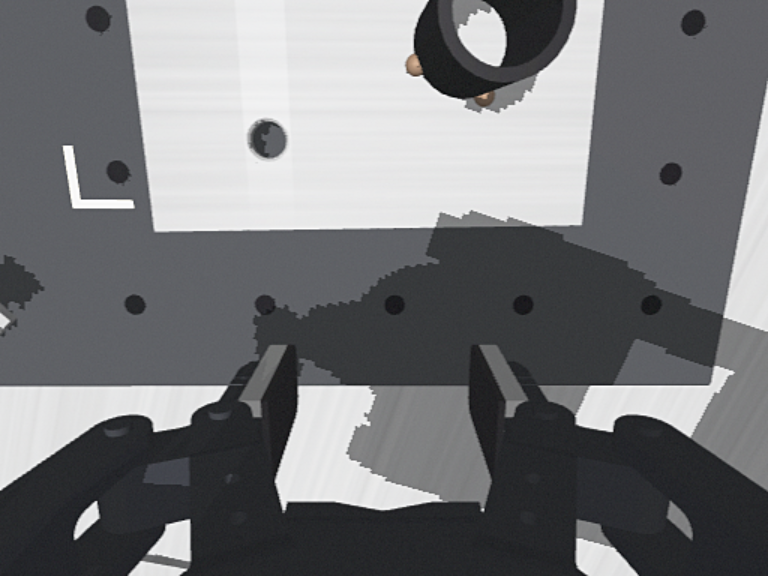

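Request:
{"name": "apply_moves", "arguments": {"motion": "0.2 0 0 0.02 0;0.2 0 0 0.04 0;0.2 0 0 0.04 0;0.2 0 0 0.04 0"}}

```text
clock: 5.8
eef_pos: [508.7, -14.2, 206.4]
tcp_rot: [-3.141, -0.0, -1.254]
contact_force: [0.6, -0.3, 0.3]
opening: 0.602
```

Request:
{"name": "apply_moves", "arguments": {"motion": "0.2 0 0 0.005 0;0.2 0 0 0.010 0;0.2 0 0 0.010 0;0.2 0 0 0.010 0;0.2 0 0 0.010 0"}}

```text
clock: 6.22
eef_pos: [508.2, -14.1, 195.1]
tcp_rot: [-3.141, -0.0, -1.255]
contact_force: [-0.0, -0.3, 0.6]
opening: 0.602
```

Request:
{"name": "apply_moves", "arguments": {"motion": "0.2 0 0 0.001 0;0.2 0 0 0.002 0;0.2 0 0 0.002 0"}}

```text
clock: 6.47
eef_pos: [508.0, -14.1, 192.6]
tcp_rot: [3.141, 0.0, -1.255]
contact_force: [0.4, 0.0, -0.2]
opening: 0.6
```

Request:
{"name": "apply_moves", "arguments": {"motion": "0.2 0 0 0.001 0;0.2 0 0 0.001 0;0.2 0 0 0.001 0"}}

```text
clock: 6.72
eef_pos: [508.0, -14.1, 191.6]
tcp_rot: [3.141, 0.0, -1.255]
contact_force: [-0.9, -0.2, 0.0]
opening: 0.599
```

Request:
{"name": "apply_moves", "arguments": {"motion": "0.2 0 0 0.001 0;0.2 0 0 0.001 0;0.2 0 0 0.001 0"}}

```text
clock: 6.97
eef_pos: [508.0, -14.1, 190.6]
tcp_rot: [3.141, 0.0, -1.255]
contact_force: [0.1, 0.0, 0.3]
opening: 0.597
```

Request:
{"name": "apply_moves", "arguments": {"motion": "0.2 0 0 0.001 0;0.2 0 0 0.001 0;0.2 0 0 0.001 0"}}

```text
clock: 7.22
eef_pos: [508.1, -14.1, 190.2]
tcp_rot: [-3.141, -0.0, -1.255]
contact_force: [-1.3, 0.3, 8.1]
opening: 0.598
```

Request:
{"name": "apply_moves", "arguments": {"motion": "0.2 0 0 0.001 0;0.2 0 0 0.001 0;0.2 0 0 0.001 0"}}

```text
clock: 7.47
eef_pos: [508.1, -14.1, 190.1]
tcp_rot: [-3.141, -0.0, -1.255]
contact_force: [-6.3, -0.5, 23.4]
opening: 0.601
```

Request:
{"name": "apply_moves", "arguments": {"motion": "0.2 0 0 -0.002 0;0.2 0 0 -0.004 0;0.2 0 0 -0.004 0;0.2 0.01 0 -0.004 0;0.2 0.02 0 -0.004 0;0.2 0.023 0 -0.004 0;0.2 0.023 0 -0.004 0"}}

```text
clock: 8.05
eef_pos: [515.6, -37.2, 192.5]
tcp_rot: [-3.141, -0.0, -1.256]
contact_force: [-0.4, 0.1, 0.1]
opening: 0.595
```

```bash
cat > look.py <<'E'
import sys
from rig import r, grab_frame
import cv2,pickle
n=sys.argv[1]
s=r.sense(); print(s["clock"],s["eef_pos"].round(1),s["tcp_rot"].round(4),s["contact_force"].round(1))
f=grab_frame("wrist"); f["s"]=s; pickle.dump(f,open(f"fr{n}.pkl","wb"))
cv2.imwrite(f"pics/wrist{n}.png",cv2.resize(cv2.cvtColor(f["img"],cv2.COLOR_RGB2BGR),(768,576)))
E
python3 look.py 3
```

```text
8.05 [515.6 -37.2 192.5] [-3.1414e+00 -1.0000e-04 -1.2564e+00] [-0.4  0.1  0.1]
```

View pics/wrist3.png

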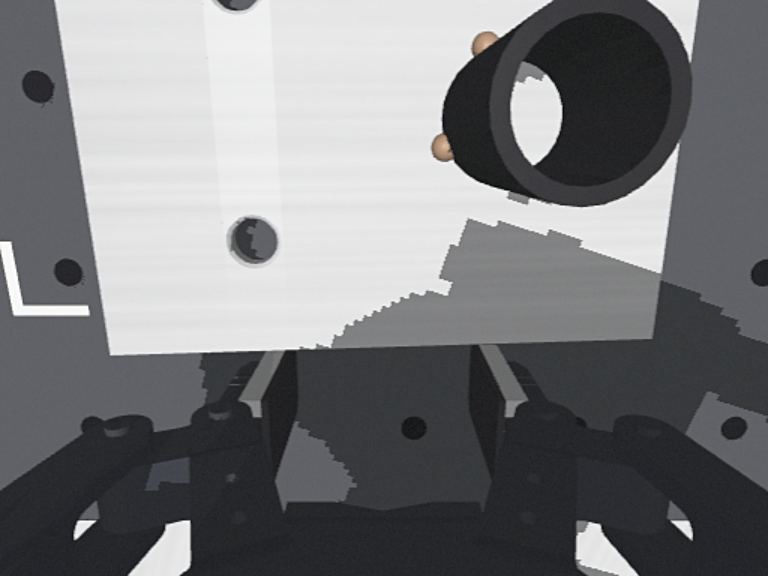

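Request:
{"name": "apply_moves", "arguments": {"motion": "0.2 0.002 0 0 0;0.2 0.004 0 0 0;0.2 0.005 0 0 0;0.2 0.006 0 0 0;0.2 0.006 0 0 0"}}

```text
clock: 8.52
eef_pos: [516.7, -41.4, 192.5]
tcp_rot: [3.141, 0.001, -1.255]
contact_force: [-2.2, 3.5, 0.7]
opening: 0.6
```

```bash
python3 look.py 4
```

```text
8.5167 [516.7 -41.4 192.5] [ 3.1406e+00  7.0000e-04 -1.2550e+00] [-2.2  3.5  0.7]
```

View pics/wrist4.png

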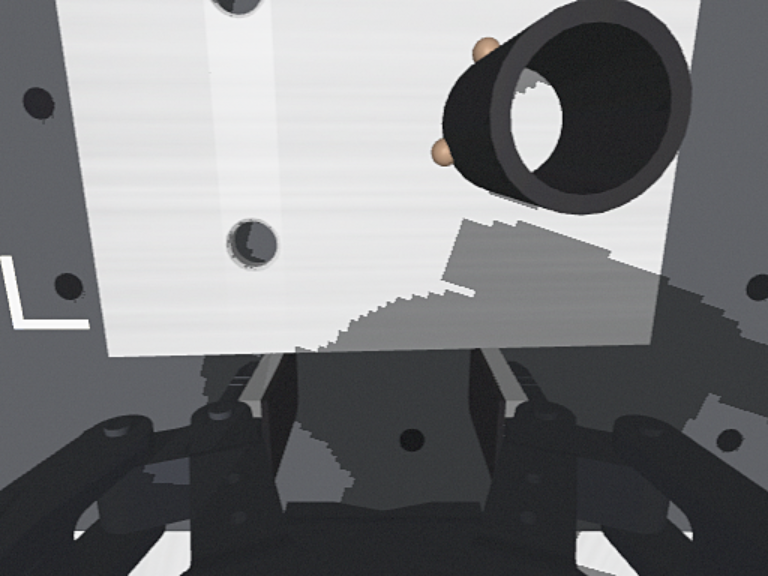

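```bash
cat >> h.py <<'E'
yaw=.3152
M=np.array([[np.cos(yaw),np.sin(yaw)],[-np.sin(yaw),np.cos(yaw)]])
def fx(f,u,v,z):  # display px (768x576) -> x',y' rel. to seat (508.8,-277.2)
    P=ray(f,(u/1.5,v/1.5),z)[0]; return (M@P[:2]-[508.8,-277.2]).round(1)
E
python3 - <<'E'
import pickle; from h import *
for n,pts in ((3,dict(hole=(253,240,33),mark=(16,315,20),FL=(110,355,36.5),BL=(653,339,26),th1=(68,272,20))),(4,dict(hole=(252,243.5,33),mark=(16,328,20),FL=(109,356,36.5),BL=(651,344.5,26),th1=(68,286,20)))):
    f=pickle.load(open(f"fr{n}.pkl","rb"))
    for k,v in pts.items(): print(n,k,fx(f,*v))
E
```

```text
3 hole [ 3.1 38.7]
3 mark [77.3 63.2]
3 FL [42.  68.8]
3 BL [-106.8   68.4]
3 th1 [60.  50.3]
4 hole [ 3.  35.3]
4 mark [77.4 63.1]
4 FL [41.7 64.9]
4 BL [-107.    65.7]
4 th1 [60.1 50.2]
```

Request:
{"name": "apply_moves", "arguments": {"motion": "0.2 0.001 0 0 0;0.2 0.002 0 0 0;0.2 0.003 0 0 0;0.2 0.004 0 0 0;0.2 0.005 0 0 0;0.2 0.005 0 0 0"}}

```text
clock: 9.07
eef_pos: [518.6, -46.7, 192.6]
tcp_rot: [3.141, -0.0, -1.255]
contact_force: [-1.7, 2.1, -1.5]
opening: 0.6
```

```bash
python3 look.py 5
```

```text
9.0667 [518.6 -46.7 192.6] [ 3.1414 -0.     -1.255 ] [-1.7  2.1 -1.5]
```

View pics/wrist5.png

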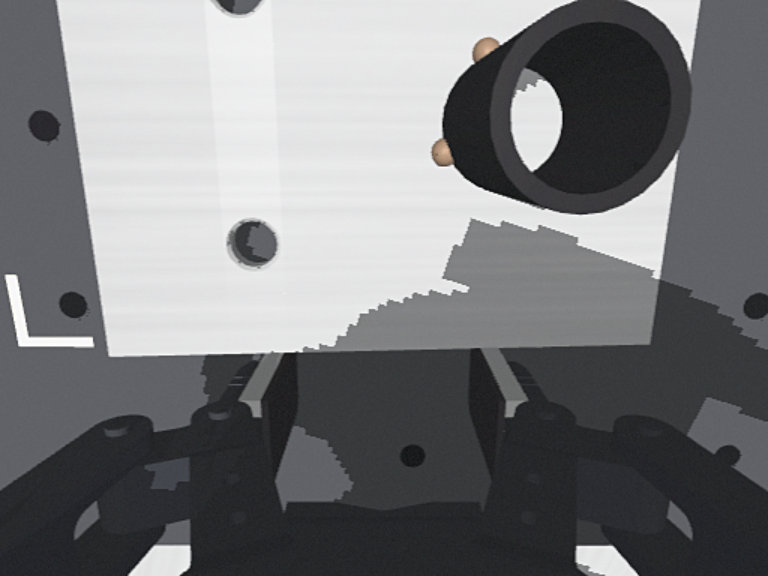

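Run:
```python
import pickle; from h import *
for n,pts in ((5,dict(hole=(252,244,33),mark=(21,346,20),FL=(109,356,36.5),BL=(651,344.5,26),th1=(72.5,305,20),th2=(412,456,20),th0=(44,126,20))),):
    f=pickle.load(open(f"fr{n}.pkl","rb"))
    for k,v in pts.items(): print(n,k,fx(f,*v))
f1=pickle.load(open("fr1.pkl","rb"))["wrist"]
for p in ((213,192),(540,189),(221,271),(534,268),(294,191),(459,189.5),(376.5,190.5),(291,104),(461,103)): print(fx(f1,*p,20))
```

```text
5 hole [ 3.3 29.8]
5 mark [77.4 63.2]
5 FL [42.1 59.3]
5 BL [-106.8   60. ]
5 th1 [60.1 50.4]
5 th2 [-39.6 100.3]
5 th0 [59.9  0.5]
[60.1 99.8]
[ 60.1 -99.9]
[10.4 99.5]
[ 10.6 -99.6]
[60.2 50.3]
[ 60.2 -50.4]
[60.1 -0.1]
[110.5  49.4]
[110.1 -50.1]
```

Request:
{"name": "apply_moves", "arguments": {"motion": "0.2 -0.015 0 0 0;0.2 -0.03 0 0 0;0.2 -0.03 0 -0.03 0;0.2 -0.03 0 -0.07 0;0.2 -0.03 0 -0.11 0;0.2 0.0 0.03 -0.11 -0.04;0.2 0.03 0.06 -0.11 -0.08;0.2 0.06 0.09 -0.11 -0.12;0.2 0.07 0.108 -0.11 -0.16;0.2 0.07 0.108 -0.11 -0.2;0.2 0.07 0.108 -0.11 -0.24;0.2 0.07 0.108 -0.11 -0.28;0.2 0.07 0.108 -0.11 -0.32;0.2 0.07 0.108 -0.11 -0.36;0.2 0.07 0.108 -0.11 -0.4;0.2 0.07 0.108 -0.11 -0.44;0.2 0.07 0.108 -0.11 -0.48;0.2 0.07 0.108 -0.11 -0.5;0.2 0.07 0.108 -0.11 -0.5;0.2 0.07 0.108 -0.11 -0.5"}}

```text
clock: 10.78
eef_pos: [438.0, -146.9, 303.0]
tcp_rot: [3.14, -0.001, 0.312]
contact_force: [0.0, -0.4, -1.0]
opening: 0.599
```

```bash
python3 look.py 6
```

```text
10.7833 [ 438.  -146.9  303. ] [ 3.1403e+00 -9.0000e-04  3.1210e-01] [ 0.  -0.4 -1. ]
```

View pics/wrist6.png

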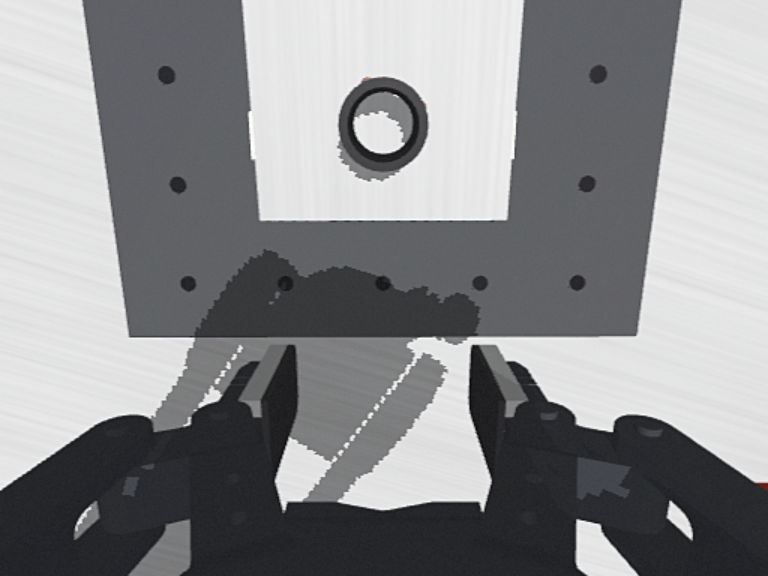

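Request:
{"name": "apply_moves", "arguments": {"motion": "0.2 0 0 0.03 0;0.2 0 0 0.07 0;0.2 0 0 0.095 0;0.2 0 0 0.105 0;0.2 0 0 0.11 0;0.2 0 0 0.11 0;0.2 0 0 0.11 0;0.2 0 0 0.11 0"}}

```text
clock: 11.5
eef_pos: [438.5, -146.8, 194.0]
tcp_rot: [3.14, -0.002, 0.315]
contact_force: [-0.5, -0.2, 0.1]
opening: 0.597
```

```bash
python3 look.py 7
```

```text
11.5 [ 438.5 -146.8  194. ] [ 3.1401e+00 -2.0000e-03  3.1530e-01] [-0.5 -0.2  0.1]
```

View pics/wrist7.png

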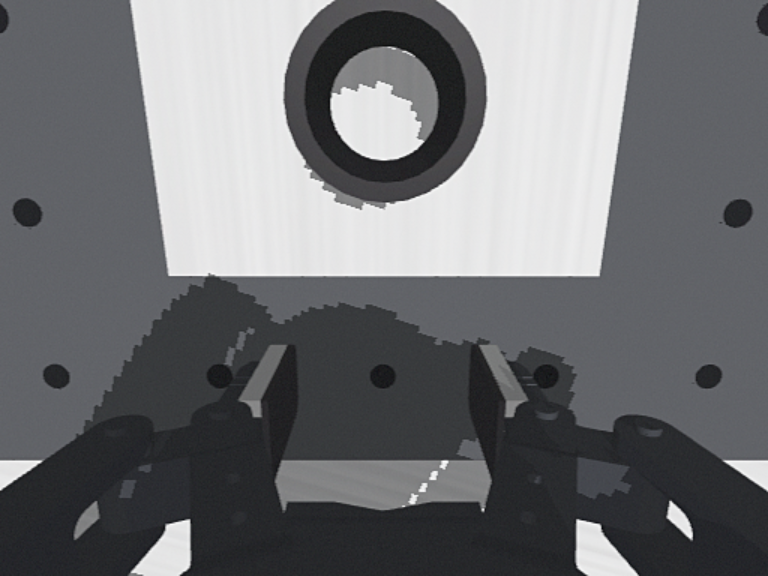

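Request:
{"name": "apply_moves", "arguments": {"motion": "0.2 0.008 0 0.001 0;0.2 0.015 0 0.001 0;0.2 0.017 0 0.001 0;0.2 0.019 0 0.001 0;0.2 0.021 0 0.001 0;0.2 0.023 0 0.001 0;0.2 0.025 0 0.001 0;0.2 0.027 0 0.001 0;0.2 0.029 0 0.001 0;0.2 0.031 0 0.001 0;0.2 0.033 0 0.001 0;0.2 0.035 0 0.001 0;0.2 0.037 0 0.001 0;0.2 0.039 0 0.001 0;0.2 0.039 0 0.001 0;0.2 0.039 0 0.001 0"}}

```text
clock: 12.88
eef_pos: [472.9, -134.2, 191.2]
tcp_rot: [-3.139, 0.005, 0.316]
contact_force: [-7.9, -1.1, 6.7]
opening: 0.601
```

```bash
python3 look.py 8
```

```text
12.8833 [ 472.9 -134.2  191.2] [-3.1391  0.0047  0.3161] [-7.9 -1.1  6.7]
```

View pics/wrist8.png

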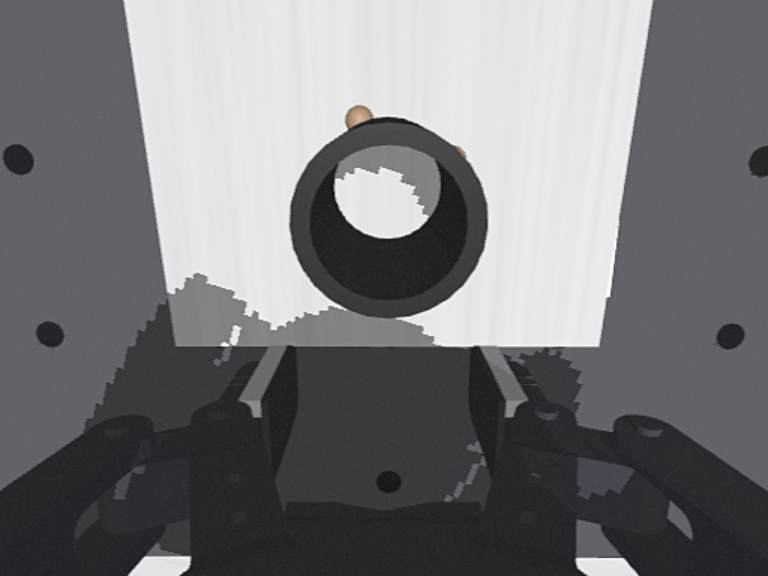

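Run:
```python
import pickle; from h import *
for n,pts in ((7,dict(BL=(168,276,26),BR=(600,276,26),t1=(56,376,20),t2=(708,376,20),t3=(383,376,20))),(8,dict(BL=(176,347,26),BR=(600,347,26),t1=(50,334,20),t2=(730,336,20),t3=(389,482,20))),):
    f=pickle.load(open(f"fr{n}.pkl","rb"))
    for k,v in pts.items(): print(n,k,fx(f,*v))
```

```text
7 BL [-106.5   59.9]
7 BR [-106.4  -60.1]
7 t1 [-139.6  100.1]
7 t2 [-139.4  -99.4]
7 t3 [-1.395e+02  1.000e-01]
8 BL [-91.   60.7]
8 BR [-90.6 -59.1]
8 t1 [-89.5  99.9]
8 t2 [-89.5 -99.4]
8 t3 [-1.396e+02  1.000e-01]
```

Request:
{"name": "apply_moves", "arguments": {"motion": "0.2 0.002 0.001 -0.0005 0;0.2 0.004 0.001 -0.0005 0;0.2 0.006 0.0015 -0.0005 0;0.2 0.008 0.0015 -0.0005 0;0.2 0.010 0.0015 -0.0005 0;0.2 0.012 0.0015 -0.0005 0;0.2 0.012 0.0015 -0.0005 0"}}

```text
clock: 13.52
eef_pos: [486.7, -132.0, 192.0]
tcp_rot: [-3.141, 0.0, 0.316]
contact_force: [-0.6, -0.2, -0.3]
opening: 0.605
```

```bash
python3 look.py 9
python3 - <<'E'
from rig import grab_frame
import cv2,pickle
f=grab_frame("scene"); pickle.dump(f,open("s9.pkl","wb")); cv2.imwrite("pics/scene9.png",cv2.resize(f["img"][130:290,170:370,::-1],None,fx=3.7,fy=3.7,interpolation=cv2.INTER_CUBIC))
E
```

```text
13.5167 [ 486.7 -132.   192. ] [-3.1413e+00  3.0000e-04  3.1580e-01] [-0.6 -0.2 -0.3]
```

View pics/wrist9.png

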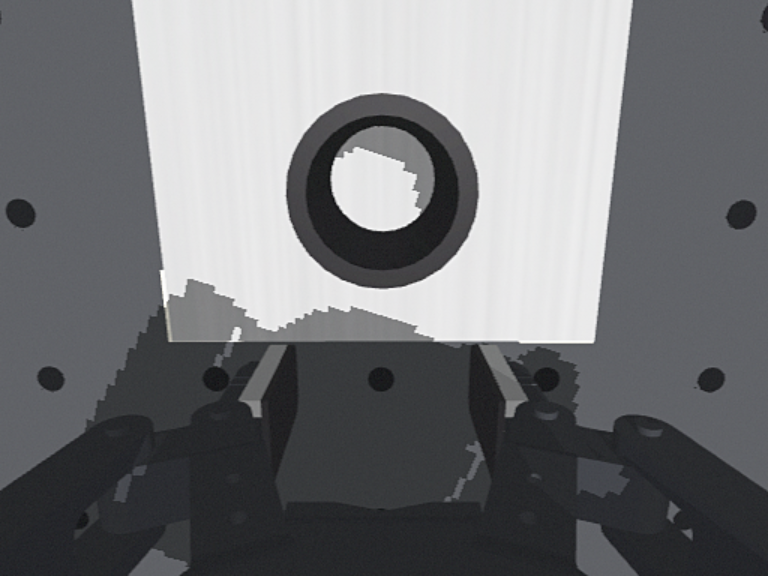

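View pics/scene9.png

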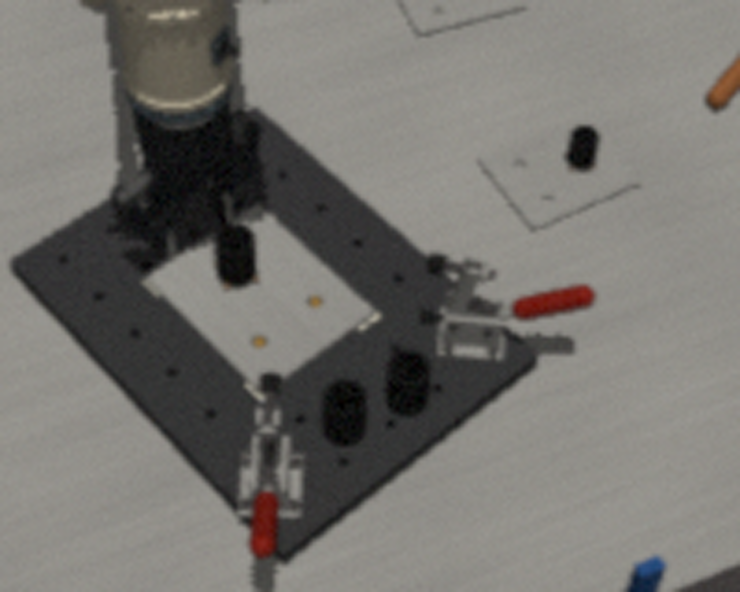

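Request:
{"name": "apply_moves", "arguments": {"motion": "0.2 -0.01 0 0 0;0.2 -0.03 0 0 0;0.2 -0.04 0 0 0;0.2 -0.04 0 -0.03 0;0.2 -0.04 0 -0.07 0;0.2 -0.04 0 -0.11 0;0.2 -0.04 0 -0.15 0;0.2 0 0 -0.16 0;0.2 0.03 0 -0.16 0;0.2 0.06 0 -0.16 0;0.2 0.06 0 -0.16 0;0.2 0.06 0 -0.16 0"}}

```text
clock: 14.62
eef_pos: [543.9, -113.2, 351.9]
tcp_rot: [-3.141, 0.0, 0.317]
contact_force: [-0.6, -1.6, -1.0]
opening: 0.597
```

```bash
python3 look.py 10;python3 - <<'E'
import cv2,pickle
from rig import spotter
f=pickle.load(open("fr10.pkl","rb"))["img"][:,:,::-1]
cv2.imwrite("pics/w10c.png",cv2.resize(f[30:260,150:380],None,fx=2.6,fy=2.6,interpolation=cv2.INTER_CUBIC))
for q in ["plate","hole_left","hole_right"]:
  print(q,[(x["conf"],[round(v) for v in x["point"]]) for x in spotter.place_of(q,"wrist")])
E
```

```text
14.6167 [ 543.9 -113.2  351.9] [-3.1415e+00  2.0000e-04  3.1690e-01] [-0.6 -1.6 -1. ]
plate [(0.91, [567, -99, 18])]
hole_left [(0.75, [593, -69, 16])]
hole_right [(0.79, [614, -121, 23])]
```

View pics/wrist10.png

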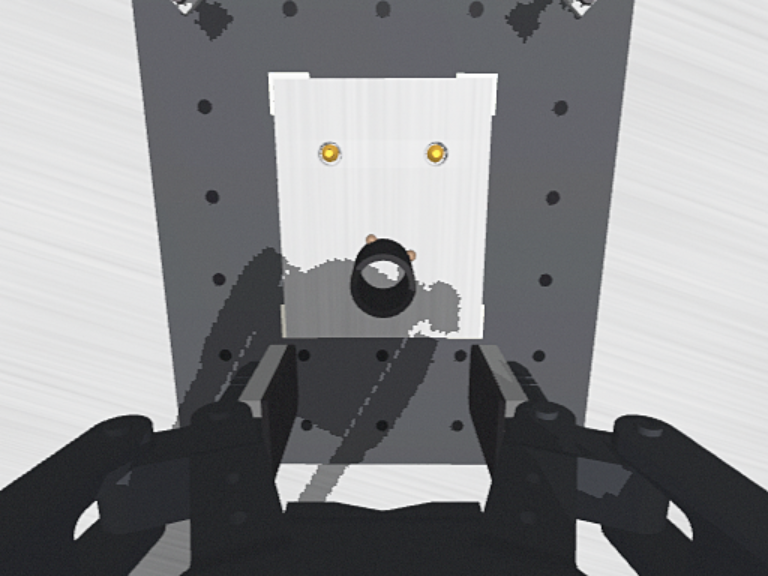

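View pics/w10c.png

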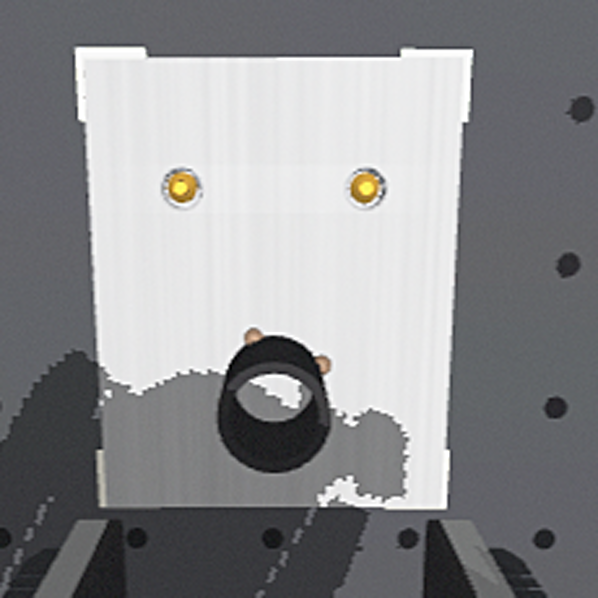

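Run:
```python
import pickle; from h import *
f=pickle.load(open("fr10.pkl","rb"))
c=lambda x,y,z: fx(f,(x/2.6+150)*1.5,(y/2.6+30)*1.5,z)
for k,v in dict(FL=(87,58,26),FR=(465,58,26),BL=(101,507,26),BR=(448,508,26),hL=(181,188,26),hR=(366,188,26),pinL=(181,187,29),pinR=(367,187,29),t=(568,265,20)).items(): print(k,c(*v))
```

```text
FL [74.2 58.3]
FR [ 74.5 -59.9]
BL [-75.6  61.1]
BR [-75.6 -62.8]
hL [34.8 29.9]
hR [ 35.  -30.2]
pinL [35.2 29.5]
pinR [ 35.4 -30.2]
t [  9.9 -99.9]
```

Request:
{"name": "apply_moves", "arguments": {"motion": "0.2 -0.03 0 -0.02 0;0.2 -0.06 0 -0.04 0;0.2 -0.09 0 -0.06 0;0.2 -0.12 0 -0.07 0;0.2 -0.12 0 -0.07 0;0.2 -0.12 0 -0.07 0;0.2 -0.12 0 -0.07 0"}}

```text
clock: 15.4
eef_pos: [429.3, -151.0, 422.2]
tcp_rot: [3.141, -0.001, 0.315]
contact_force: [0.0, 0.8, -0.0]
opening: 0.597
```

Run:
```python
from rig import r,grab_frame
import cv2
f=grab_frame("scene"); cv2.imwrite("pics/sceneF.png",cv2.resize(f["img"][130:290,170:370,::-1],None,fx=3.7,fy=3.7,interpolation=cv2.INTER_CUBIC))
print(r.sense()["contact_force"],r.sense()["clock"])
```

```text
[ 0.22146822  0.60769623 -1.04300773] 15.45
```

View pics/sceneF.png

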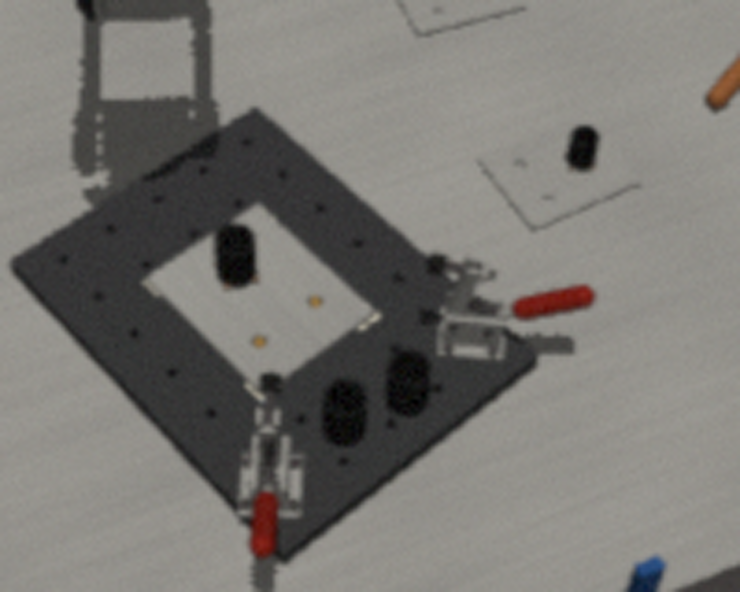

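The scene crop shows the plate seated within its marks, with brass showing in both holes at (315,300) and (259,341). The spare tubes have not moved and the hand is clear.

```bash
python3 -c "
from rig import r;print(r.sign_off())"
```

```text
the job is handed in; nothing more can be done
None
```

The bracket is seated: both holes are over the brass pins, the plate lies flat on the fixture, and the hand is clear. I handed the job in at about 15.5 s on the robot's clock.

**What I did:** I pushed with two fingertips spread about 50 mm apart. The first push went sideways against the plate's left edge, about 9 mm. The second went forward against the rear edge, about 31 mm, until the plate dropped onto the pins. The push force I read was 8 N or less sideways on the plate. Before pushing, I touched the fingertips to the bare fixture to find their height, which gave about 23 N.

**Which plate:** I took the one lying on the fixture, with measured edges close to 150 x 120 mm. The two plates on the bench to the left look smaller and are not on the fixture, so I left them alone.

**Last checks:**
- **Holes:** the wrist picture shows both pins centred in the holes. The hole centres measured (34.8, 29.9) and (35.0, -30.2) mm from the seat point, against a target of (35, ±30).
- **Flatness:** the front edge measured about 118 mm wide when taken as lying flat. A raised edge would have read more than 120 mm, so it is down. I could not check the rear corners to the millimetre, because the bright corner marks beside them blurred the edge.
- **Everything else:** the final scene crop shows the tacked tube upright and the spare tubes and clamps unmoved. It did not cover the can, brush or square, and shows only the end of the hammer's handle; the arm stayed clear of all of these. The wrist force at the end was about zero.

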